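# Third hand at the screw-on jig

## Task

On the shop's screw-on jig, first lock the stop where it stands by turning its clamp knob clockwise until it is fully tight, without shifting the stop. Then lay the pine bearer flat and lengthwise along the middle of the plywood bed, pilot holes up, its end square against the stop's sprung pad, and press it gently until the pad is about half-way in (about 9 N, 15 mm). Finish while still holding it pressed like that, steadily, so a colleague can drive the screws; leave everything else on the counter where it is.

Things in the scene. Friction and masses are not known exactly. Their poses are not given: they have to be found in the camera images.
- jig: the fixed plywood bed of the jig: 360 x 120 x 18 mm thick. Its frame lies on the counter's surface under the bed; its x axis runs along the bed in the pressing direction, from the empty end (x = -170 mm) to the stop's end (x = +190 mm); y = 0 is the bed's centre line, z is up; the bed's upper face is at z = 18 mm
- stop (a point): the stop: an aluminium carriage 50 mm along the bed, 80 wide, 38 high above the bed, that slides along the bed's x axis with about 1 N while its clamp knob is loose; this point is the centre of its upper face. It can slide 50 mm or more away from the pressing side while loose
- knob_grip (a point): the clamp knob's bar handle on top of the stop: 48 long x 13 wide x 24 mm high, black, upright; this point is at its centre, about 81 mm above the counter; its x axis runs along the bar, y across it, z up; it turns with the knob. Under it a hub 30 mm across
- knob (a joint): angle of the clamp knob (rad); grows clockwise seen from above; begins between 0 and 0.25 (loose), bites from about 0.6 and stops at 1.45 (fully tight, the stop locked). Turning it takes under 0.3 N m; it stays where left
- pad_face (a point): centre of the outer face of the sprung steel pad on the stop (pad 56 wide x 32 high, 8 thick), which faces the empty end of the bed, 70 mm before the knob's axis when not pressed and 22 mm above the bed's upper face; same axes as the jig
- pad (a joint): how far the sprung pad is pushed in towards the stop (m): 0 free, 0.030 at its end; spring 600 N/m, so half-way (0.015) is 9 N
- batten_center (a point): centre of the pine bearer, a loose planed bar 150 long (its x axis) x 44 wide (y) x 40 mm high (z), 0.12 to 0.23 kg, with two small pilot holes in its upper face; begins lying on the counter to the right of the jig
- glue_mid (a point): bystander: standing bottle, 52 mm across, 140 high
- tin_mid (a point): bystander: short steel tin, 60 mm across, 42 high, standing beside the jig
- cartridge_mid (a point): bystander: sealant cartridge lying down, 48 mm thick, 245 long
- driver_mid (a point): bystander: screwdriver lying down
- tape_mid (a point): bystander: tape measure 84 x 40 x 60 high
- padlock_mid (a point): bystander: padlock lying flat, 22 mm high
- hinge_mid (a point): bystander: flat door hinge, 90 x 70 x 10 high
Things that resemble listed ones, but are neither listed nor needed, are in the scene too. What is shaped like the part that bears batten_center but blue, pink or red is not meant.

How it is judged:
By the outcome, as a careful person would: the job done as asked, in the order asked, and still so for the second after the job is handed in, while the arm keeps its last pose, push and grip.
It also fails if it takes over 54 s, if anything falls off the work surface, if the arm or the gripper's body presses on something with over 40 N, if the wrist force passes 120 N, or if a joint passes its speed limit or range.

## Robot

A 7-joint arm with a two-finger parallel gripper is mounted at the origin on the work surface. World frame = base frame: x ahead of the robot, y to its left, z up, the work surface at z = 0. Lengths are in m, angles in rad, forces in N, time in s.
With the tool pointing down it reaches from about 0.4 to 0.85 m from the base axis. Payload 4.5 kg.
Tool frame: the origin (TCP) lies between the finger pads; the fingertips stand 25 mm ahead of it and the grasp point (between the pads) lies 6 mm ahead of it (r.tips_ahead is the distance from the TCP to the fingertips, in m); z points along the fingers, y is the direction in which the jaws open and shut (so a half turn about z gives the same grasp; the last joint's range is limited). The gripper opens to 88 mm and grips with 3 to 60 N. Pads are 18 mm wide; open, the fingers measure 123 mm over their backs; the gripper's body (75 mm by 187 mm) begins 45 mm behind the grasp point.
Start: joints at [-1.288, 0.689, -0.195, 1.565, 0.157, 0.902, -0.215], TCP at [0.154, 0.606, 0.264] pointing down, gripper open.
Joint ranges: [-3.01, 3.01], [-0.46, 2.08], [-1.47, 1.51], [0.13, 2.56], [-1, 4.14], [0.04, 2.09], [-2.66, 2.66]. Speed limits (rad/s): [2.57, 2.57, 3.14, 3.14, 3.14, 3.14, 3.14].

## Interface

Orientations are given as a unit quaternion [x, y, z, w].
In Python, from plant import r, imaging gives the robot as it stands.
- The arm moves only by the tool send_rows, never from a script. Its argument "moves" is one flat list of numbers, 6 for each row, row after row: the shift along the tool's x, y, z in m, then the turn, a rotation vector about the tool's x, y, z in degrees. A call has exactly 5 rows; each row is the pose to reach, as a shift and turn from the pose measured when the call began, along the tool's axes at that moment; what a row does not reach only later rows make up. A row lasts 1/12 s, in which the tool goes at most 41.7 mm and 7.16 degrees, less where a joint would pass 70% of its speed; a pose out of reach is approached as far as the arm can. A call with a gripper value outside its range is refused whole. "claw" is the closure, from -1 (fully open) to 1 (shut), so that 0 is half open, set as the call begins (left out, the last holds). The fingers move at their own pace and stop on an object; "grip_force" is the grip in N (left out, the last holds). Time passes only in rows, so rows that repeat a pose let the fingers close, or fill a call up. It gives the time, the measured TCP pose, the force and the opening at its end, in the units of the state.
- r.get_state(): the state, without advancing time (a new reading comes with each control period).
- imaging.snapshot(name): name is "side" or "top"; returns a dict with "image" (420x560x3 uint8, red, green, blue), "depth" (420x560 float32, m along the optical axis (not along the pixel's ray), 0 where there is no reading), "mtx" (3x3 intrinsics, pixels), "rvec" (rotation vector, rad) and "tvec" (3), from world to camera coordinates, as OpenCV has them. Camera axes: x right, y down, z forward; pixel columns grow to the right and rows downward; lengths in m; the calibration is good to about 2 mm. A picture is of the moment at which its call begins.
- r.finish_job(): hands the job in, once; it reports no verdict.
Trained networks look in a picture, given as the dict that the camera call returned (one of the last four; its "shot" number tells which), for a name from the list of things; names that differ only in an ending like _2 or _b are one class to them, and where a whole thing is asked for, a point or a joint stands for the part that bears it (a point fixed in the world has none). Each returns a list of dicts, best first, with "score" (0 to 1); they miss things now and then, are a little off and sometimes report something else, mostly with a low value. They report only what shows in the picture. A call takes as long as a camera call. They do not tell look-alikes from the thing itself.
- imaging.look_for(query, picture): "box" ([centre column, centre row, width, height] as shares, 0 to 1, of the picture: columns of its width, rows of its height, round what is visible of it).
- imaging.silhouettes(query, picture): "pixels" (420x560 bool, what is visible of it) and "box" ([centre column, centre row, width, height] as shares, 0 to 1, of the picture: columns of its width, rows of its height, round what is visible of it).
- imaging.pinpoint(query, picture): "point" ([column, row] as shares, 0 to 1, of the picture: columns of its width, rows of its height: a listed point, or the origin of a listed thing).
The state is a dict: "clock": time; "q": joint angles; "qd": joint speeds; "joint_torque": joint torques, N m; "tool_pos": TCP position; "eef_rot": TCP orientation; "contact_force": force on the tool from outside, world axes, zero at the start; "moment": the same for the moment, N m; "opening": opening from 0.0 (shut) to 1.0 (fully open).
Only numpy, scipy, OpenCV 4.12 (cv2) and the standard library are available. Lean on these libraries where they do the work, as an engineer would, in place of code of your own. Each camera call takes 0.05 s, during which the arm holds its last target.

## Working session

There is one attempt and no reset: what is moved stays moved. The work goes in short steps, Python scripts to look and compute and a tool call to move; the robot and the scene stay as the last step left them, time stands still between calls to the robot, and variables do not carry over. Pictures are saved under pics/ and viewed, and the job is handed in when it is done.

Besides the shell and the picture viewer there is one more tool, called after "Emit:" as name(argument=value, ...), one argument or row to a line, values as JSON. send_rows: Moves the arm, as the interface text tells. Its arguments: {"type":"object","properties":{"moves":{"type":"array"},"claw":{"type":"number"},"grip_force":{"type":"number"}},"required":["moves"]}

```bash
mkdir -p pics; ls
cat > h.py <<'E'
import numpy as np, cv2
from scipy.spatial.transform import Rotation as R
from plant import r, imaging
def save(s,n,crop=None,z=1):
    im=s["image"][:,:,::-1]
    if crop: a,b,c,d=crop; im=im[b:d,a:c]
    if z!=1: im=cv2.resize(im,None,fx=z,fy=z,interpolation=cv2.INTER_CUBIC)
    cv2.imwrite("pics/"+n,im)
def cam(s):
    M=cv2.Rodrigues(np.array(s["rvec"],float))[0]; return M,np.array(s["tvec"],float).ravel(),np.array(s["mtx"])
def unproj(s,u,v,d=None,z=None):
    M,t,K=cam(s); ray=np.linalg.inv(K)@np.array([u,v,1.0])
    o=-M.T@t; w=M.T@ray
    if z is not None: return o+w*(z-o[2])/w[2]
    if d is None: d=s["depth"][int(round(v)),int(round(u))]
    return o+w*d
def cloud(s):
    M,t,K=cam(s); H,W=s["depth"].shape
    v,u=np.mgrid[:H,:W]; d=s["depth"]
    P=np.stack([(u-K[0,2])/K[0,0]*d,(v-K[1,2])/K[1,1]*d,d],-1)
    return (P-t)@M
def proj(s,p):
    return cv2.projectPoints(np.array(p,float).reshape(-1,1,3),np.array(s["rvec"],float),np.array(s["tvec"],float),np.array(s["mtx"]),None)[0].reshape(-1,2)
def st():
    s=r.get_state(); print({k:np.round(s[k],4).tolist() for k in ("clock","tool_pos","eef_rot","contact_force","moment","opening","q")}); return s
def totool(target,yaw_of_x=None):
    """target TCP pos world -> shift in tool axes"""
    s=r.get_state(); Rt=R.from_quat(s["eef_rot"]); return Rt.inv().apply(np.array(target)-np.array(s["tool_pos"]))
E
cat > a.py <<'E'
from h import *
import pickle
st()
a=imaging.snapshot("top"); b=imaging.snapshot("side")
pickle.dump((a,b),open("ab.pkl","wb"))
save(a,"top0.png");save(b,"side0.png")
for n,s in (("top",a),("side",b)):
    M,t,K=cam(s); print(n,"cam pos",-M.T@t,"fwd",M[2])
    for q in ["jig","stop","knob_grip","pad_face","batten_center","glue_mid","tin_mid","cartridge_mid","tape_mid"]:
        for d in imaging.pinpoint(q,s)[:3]:
            u,v=d["point"][0]*560,d["point"][1]*420
            try: p=np.round(unproj(s,u,v),3)
            except Exception as e: p=e
            print(n,q,round(d["score"],2),round(u),round(v),p)
E
python3 a.py
```

```text
pics
{'clock': 0.0, 'tool_pos': [0.1538, 0.6052, 0.2629], 'eef_rot': [0.1241, 0.9923, -0.0009, -0.0], 'contact_force': [-0.0828, 0.2396, 0.683], 'moment': [-0.0066, 0.0061, -0.0334], 'opening': 1.0022, 'q': [-1.2882, 0.69, -0.1945, 1.5663, 0.1573, 0.9025, -0.2151]}
top cam pos [ 0.40649857 -0.02151471  1.26232099] fwd [ 0.07955377  0.00594532 -0.99681285]
top jig 0.68 271 199 [0.535 0.036 0.013]
top stop 0.68 219 207 [0.502 0.171 0.094]
top knob_grip 0.45 218 209 [0.497 0.173 0.085]
top pad_face 0.59 247 201 [0.526 0.104 0.019]
top batten_center 0.94 311 121 [ 0.759 -0.073  0.039]
top batten_center 0.82 386 312 [ 0.229 -0.292  0.043]
top batten_center 0.76 388 203 [ 0.528 -0.297  0.039]
top glue_mid 0.74 366 129 [ 0.72  -0.22   0.103]
top tin_mid 0.9 313 234 [ 0.437 -0.085  0.043]
top tin_mid 0.74 221 206 [0.503 0.164 0.094]
top cartridge_mid 0.97 138 208 [0.498 0.405 0.043]
top cartridge_mid 0.71 442 200 [ 0.538 -0.44   0.063]
top tape_mid 0.97 442 198 [ 0.544 -0.439  0.062]
side cam pos [-0.02584515 -0.68175927  0.91524052] fwd [ 0.43949489  0.56288098 -0.7000066 ]
side jig 0.85 283 211 [0.514 0.023 0.019]
side jig 0.31 285 250 [ 0.419 -0.108  0.041]
side stop 0.64 248 178 [0.494 0.168 0.056]
side knob_grip 0.5 249 168 [0.498 0.167 0.091]
side pad_face 0.59 266 191 [0.515 0.11  0.032]
side batten_center 0.96 371 287 [ 0.512 -0.32   0.038]
side batten_center 0.89 369 194 [ 0.741 -0.086  0.036]
side batten_center 0.79 267 355 [ 0.218 -0.308  0.04 ]
side glue_mid 0.94 405 220 [ 0.707 -0.244  0.083]
side tin_mid 0.79 285 250 [ 0.419 -0.108  0.041]
side tin_mid 0.64 425 321 [ 0.53  -0.462  0.06 ]
side tin_mid 0.43 201 146 [0.472 0.408 0.039]
side cartridge_mid 0.91 201 151 [0.469 0.406 0.022]
```

View pics/top0.png

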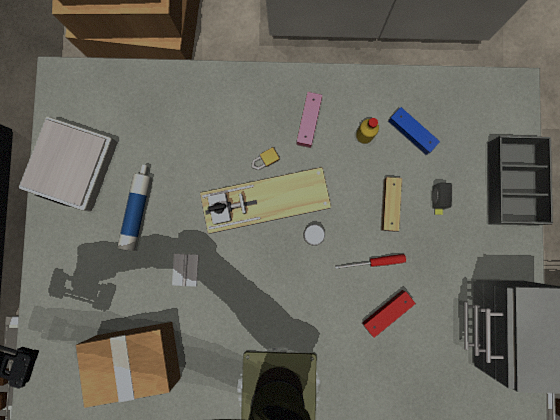

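View pics/side0.png

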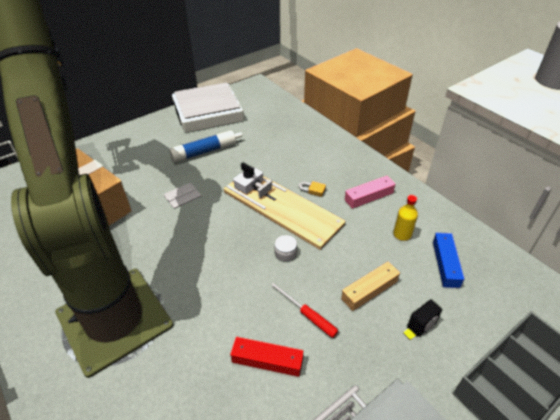

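```bash
cat > b.py <<'E'
from h import *
import pickle
a,b=pickle.load(open("ab.pkl","rb"))
im=cv2.resize(a["image"][140:270,150:350,::-1],None,fx=4,fy=4,interpolation=cv2.INTER_CUBIC)
cv2.imwrite("pics/c1.png",im)
im2=cv2.resize(a["image"][150:260,340:440,::-1],None,fx=4,fy=4,interpolation=cv2.INTER_CUBIC)
im3=cv2.resize(a["image"][80:190,270:370,::-1],None,fx=4,fy=4,interpolation=cv2.INTER_CUBIC)
cv2.imwrite("pics/c2.png",np.hstack([im2[:440],im3[:440]]))
im=cv2.resize(b["image"][140:270,190:330,::-1],None,fx=4,fy=4,interpolation=cv2.INTER_CUBIC)
cv2.imwrite("pics/c3.png",im)
E
python3 b.py
```

```text
(no output)
```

The top view shows the jig at about (265,200) with the stop at (219,207). There are four bars: pink (309,119), blue (414,130), red (388,313) and pine (392,203). The pine-coloured one fits the description.

View pics/c1.png

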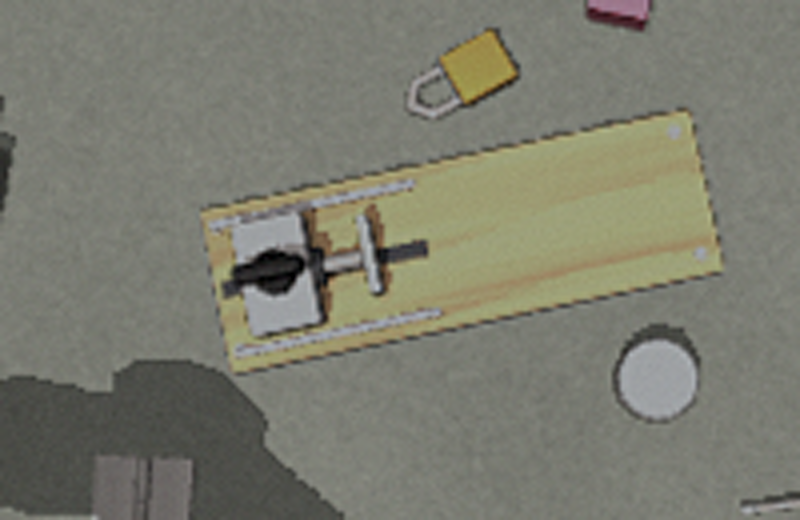

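View pics/c2.png

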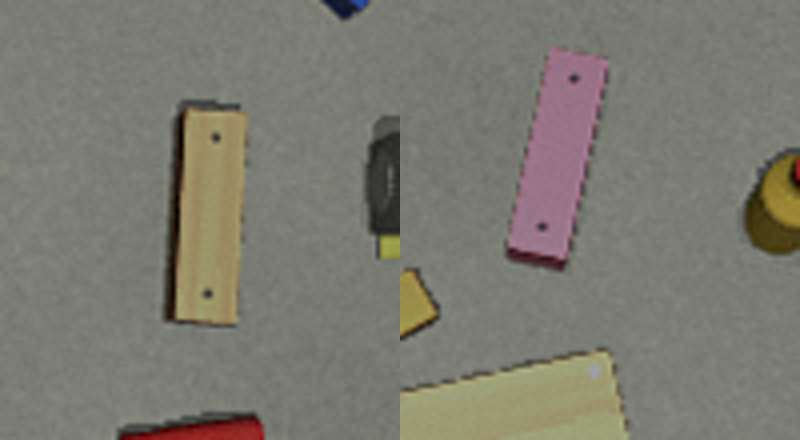

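View pics/c3.png

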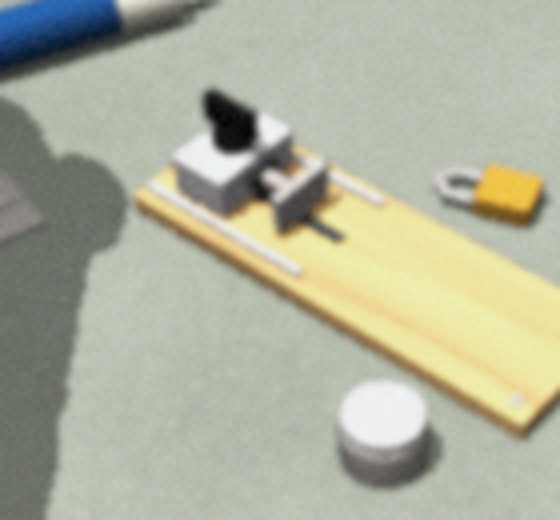

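The enlarged crop confirms the pine bar (top view (392,203)), pilot holes up. The others are pink, blue and red. Next I measure the geometry.

```bash
cat > c.py <<'E'
from h import *
import pickle
a,b=pickle.load(open("ab.pkl","rb"))
def rect(pts,n):
    c,wh,ang=cv2.minAreaRect((pts[:,:2]*1000).astype(np.float32)); 
    print(n,"c",np.round(c,1),"wh",np.round(wh,1),"ang",round(ang,2)); return c,wh,ang
for nm,s in(("top",a),("side",b)):
    P=cloud(s); hsv=cv2.cvtColor(s["image"],cv2.COLOR_RGB2HSV).astype(int)
    Z=P[...,2]; ok=s["depth"]>0
    X,Y=P[...,0],P[...,1]
    print(nm,"table z",np.median(Z[ok&(abs(X-.45)<.05)&(abs(Y+.2)<.05)]))
    # bed
    m=ok&(X>.38)&(X<.68)&(Y>-.18)&(Y<.26)&(hsv[...,1]>60)&(hsv[...,0]>12)&(hsv[...,0]<36)&(hsv[...,2]>110)&(Z>.009)&(Z<.03)
    n,l,stt,_=cv2.connectedComponentsWithStats(m.astype(np.uint8)); 
    m=l==1+np.argmax(stt[1:,4]); 
    print("bed z",np.median(Z[m]),m.sum())
    v,u=np.nonzero(m); Q=np.array([unproj(s,x,y,z=.018) for x,y in zip(u,v)]); c,wh,ang=rect(Q,"bed")
    # batten top
    m=ok&(X>.42)&(X<.64)&(Y>-.36)&(Y<-.2)&(Z>.03)&(Z<.055)&(hsv[...,1]>50)
    n,l,stt,_=cv2.connectedComponentsWithStats(m.astype(np.uint8)); m=l==1+np.argmax(stt[1:,4])
    v,u=np.nonzero(m); Q=np.array([unproj(s,x,y,z=.04) for x,y in zip(u,v)]); rect(Q,"batten"); print(np.median(Z[m]),m.sum())
    # knob bar
    m=ok&(X>.44)&(X<.58)&(Y>.1)&(Y<.24)&(Z>.078)&(Z<.12)
    v,u=np.nonzero(m); print("bar",m.sum(),np.percentile(Z[m],[10,50,90]))
    Q=P[m]; rect(Q,"bar cloud"); Q=np.array([unproj(s,x,y,z=.093) for x,y in zip(u,v)]); rect(Q,"bar@93")
    mb=(hsv[...,2]<70)&(X>.44)&(X<.58)&(Y>.1)&(Y<.24)
    m=ok&(X>.44)&(X<.58)&(Y>.1)&(Y<.24)&(Z>.05)&(Z<.066)&(hsv[...,2]>110)
    v,u=np.nonzero(m);Q=np.array([unproj(s,x,y,z=.056) for x,y in zip(u,v)]);print(m.sum());rect(Q,"stop top")
E
python3 c.py
```

```text
top table z 0.0007557003178241069
bed z 0.018436966268162852 3820
bed c [531.4  51.6] wh [119.3 358. ] ang 13.24
batten c [ 527.1 -305.9] wh [ 45.8 149.9] ang 87.2
0.040471369662139864 860
bar 92 [0.08689395 0.09203365 0.09553282]
bar cloud c [501.5 178.2] wh [13.4 45.6] ang 11.8
bar@93 c [500.8 177.4] wh [13.8 47.3] ang 12.81
406
stop top c [506.6 157.2] wh [78.8 93.8] ang 13.0
side table z -0.0009638965312551262
bed z 0.017021509265883677 2831
bed c [527.   47.4] wh [125.5 361.2] ang 13.43
batten c [ 524.1 -309.5] wh [ 47.5 153.9] ang 87.08
0.03883981005143731 1039
bar 89 [0.08066982 0.08928799 0.09331296]
bar cloud c [501.3 178.1] wh [15.5 50.6] ang 16.4
bar@93 c [496.9 169.5] wh [22.9 58.2] ang 13.06
260
stop top c [503.2 152.3] wh [82.5 96.5] ang 10.32
```

```bash
cat >> h.py <<'E'
def plan(x,y,z,yaw):
    """target TCP, tool y at yaw deg in world, tool z down"""
    s=r.get_state(); R0=R.from_quat(s["eef_rot"]); c,n=np.cos(np.radians(yaw)),np.sin(np.radians(yaw))
    ty=np.array([c,n,0]); tz=np.array([0,0,-1.]); tx=np.cross(ty,tz)
    R1=R.from_matrix(np.stack([tx,ty,tz],1))
    d=R0.inv().apply(np.array([x,y,z])-s["tool_pos"]); rv=(R0.inv()*R1).as_rotvec(degrees=True)
    yy=R0.apply([0,1,0]); print("yaw now",np.round(np.degrees(np.arctan2(yy[1],yy[0])),2),"t",s["clock"],"pos",np.round(s["tool_pos"],4),"f",np.round(s["contact_force"],2),"m",np.round(s["moment"],3),"op",s["opening"])
    print("shift",np.round(d,4),"turn",np.round(rv,2)); return d,rv
E
python3 -c "
from h import *
plan(.501,.178,.26,12.9)"
```

```text
yaw now 75.75 t 1.0 pos [0.1539 0.6058 0.2638] f [ 0.34 -0.3  -0.21] m [0.006 0.    0.021] op 1.0024339696195417
shift [-0.4418 -0.3292  0.0037] turn [ 0.   -0.   62.85]
```

Emit:
send_rows(
  moves=[-0.032,-0.024,0,0,0,4.5,-0.064,-0.048,0,0,0,9,-0.096,-0.072,0,0,0,13.5,-0.128,-0.096,0,0,0,18,-0.16,-0.12,0.001,0,0,22.5],
)

```text
clock: 1.42
tool_pos: [0.2804, 0.4487, 0.263]
eef_rot: [0.317, 0.948, 0.0, 0.0]
contact_force: [-0.3, 0.9, 0.6]
opening: 0.998
```

```bash
python3 -c "
from h import *
plan(.501,.178,.26,12.9)"
```

```text
yaw now 53.04 t 1.4167 pos [0.2804 0.4487 0.263 ] f [-0.33  0.9   0.6 ] m [-0.04  -0.012  0.004] op 0.9977455002678929
shift [-0.3391 -0.0837  0.0029] turn [ 5.000e-02 -2.000e-02  4.014e+01]
```

Emit:
send_rows(
  moves=[-0.04,-0.01,0,0,0,5,-0.08,-0.02,0,0,0,10,-0.12,-0.03,0,0,0,15,-0.16,-0.04,0,0,0,20,-0.2,-0.05,0.001,0,0,25],
)

```text
clock: 1.83
tool_pos: [0.4113, 0.2869, 0.2624]
eef_rot: [0.516, 0.856, 0.001, 0.0]
contact_force: [0.1, 0.9, 0.9]
opening: 1.0
```

```bash
python3 -c "
from h import *
plan(.501,.178,.2,12.9)"
```

```text
yaw now 27.81 t 1.8333 pos [0.4113 0.2869 0.2624] f [0.14 0.89 0.88] m [ 0.009 -0.004 -0.036] op 0.9997687541148841
shift [-0.1383  0.0284  0.0624] turn [ 0.1  -0.05 14.91]
```

Emit:
send_rows(
  moves=[-0.036,0.007,0.015,0,0,4,-0.072,0.014,0.03,0,0,8,-0.105,0.021,0.045,0,0,12,-0.13,0.027,0.06,0,0,14,-0.138,0.0285,0.0625,0.1,0,14.9],
)

```text
clock: 2.25
tool_pos: [0.5029, 0.1733, 0.1981]
eef_rot: [0.626, 0.78, -0.001, 0.0]
contact_force: [-1.1, 0.1, 0.6]
opening: 1.001
```

Run:
```python
from h import *
plan(.501,.178,.2,12.9)
a=imaging.snapshot("top"); b=imaging.snapshot("side")
import pickle; pickle.dump((a,b),open("ab2.pkl","wb"))
A=cv2.resize(a["image"][150:260,170:280,::-1],None,fx=3.6,fy=3.6,interpolation=cv2.INTER_CUBIC)
B=cv2.resize(b["image"][80:230,190:340,::-1],(A.shape[1],A.shape[0]),interpolation=cv2.INTER_CUBIC)
cv2.imwrite("pics/h1.png",np.hstack([A,B]))
plan(.501,.178,.097,12.9)
```

```text
yaw now 12.44 t 2.25 pos [0.5029 0.1733 0.1981] f [-1.13  0.13  0.57] m [-0.082  0.032  0.013] op 1.0008198654319675
shift [ 0.005  -0.0008 -0.0019] turn [-0.09  0.14 -0.46]
yaw now 12.72 t 2.35 pos [0.5016 0.1767 0.1994] f [-0.32  0.69  1.15] m [-0.05   0.072  0.045] op 0.9992998574775772
shift [ 0.0014 -0.0002  0.1024] turn [-0.06 -0.   -0.18]
```

View pics/h1.png

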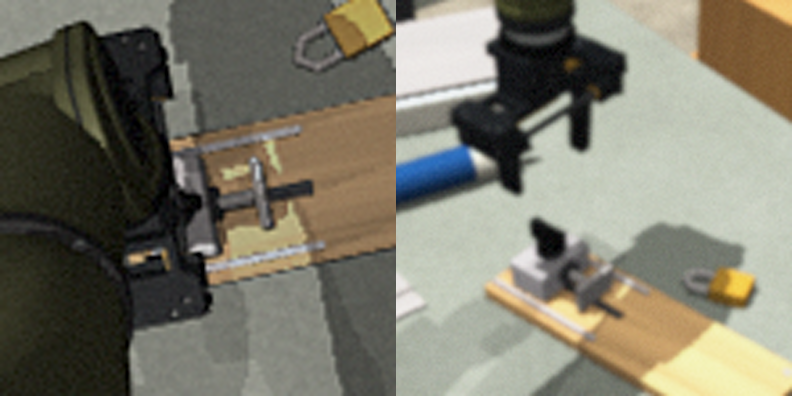

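Top view: the gripper is over the stop, and only the pad and its rod are visible. Side view: the fingers straddle the bar. I'll use the finger tips to check the side camera against the arm.

Run:
```python
from h import *
import pickle
a,b=pickle.load(open("ab2.pkl","rb"))
P=cloud(b); ok=b["depth"]>0
tcp=np.array([.5016,.1767,.1994]); y=np.radians(12.72); ey=np.array([np.cos(y),np.sin(y),0]); ex=np.array([np.sin(y),-np.cos(y),0])
D=P-tcp; L=np.stack([D@ex,D@ey,-D[...,2]],-1)
m=ok&(abs(L[...,0])<.03)&(abs(L[...,1])<.08)&(L[...,2]>-.01)&(L[...,2]<.05)
for sg in(1,-1):
    Q=L[m&(sg*L[...,1]>0)]; print(len(Q)); 
    for k in range(3): print(np.round(np.percentile(Q[:,k],[2,10,50,90,98])*1000,1))
```

```text
91
[-4.6 -2.1  9.  14.1 15. ]
[41.9 43.6 46.7 54.6 57.7]
[-8.8 -6.3  8.3 21.  26.3]
83
[-6.3 -3.7 10.9 13.5 14.7]
[-61.3 -60.1 -56.8 -48.  -44.7]
[-9.7 -6.4  6.5 18.9 24.3]
```

Emit:
send_rows(
  moves=[0.001,0,0.03,0,0,-0.1,0.0014,0,0.06,0,0,0,0.0014,0,0.085,0,0,0,0.0014,0,0.102,0,0,0,0.0014,0,0.1024,0,0,0],
  claw=0,
  grip_force=6,
)

```text
clock: 2.77
tool_pos: [0.4985, 0.1802, 0.0949]
eef_rot: [0.623, 0.782, -0.002, -0.002]
contact_force: [-0.0, -0.8, 0.5]
opening: 0.648
```

Run:
```python
from h import *
plan(.501,.178,.097,12.9)
b=imaging.snapshot("side")
save(b,"s2.png",(190,100,310,220),5)
plan(.501,.178,.097,12.9)
```

```text
yaw now 12.97 t 2.7667 pos [0.4985 0.1802 0.0949] f [-0.05 -0.77  0.46] m [-0.075  0.045 -0.011] op 0.6475765736017447
shift [-0.0027  0.0019 -0.0021] turn [-0.34 -0.08  0.07]
yaw now 12.93 t 2.8167 pos [0.4995 0.1801 0.0964] f [ 1.03 -0.59  0.8 ] m [-0.066  0.002 -0.045] op 0.6007184333088116
shift [-0.0024  0.001  -0.0006] turn [-0.21 -0.08  0.03]
```

View pics/s2.png

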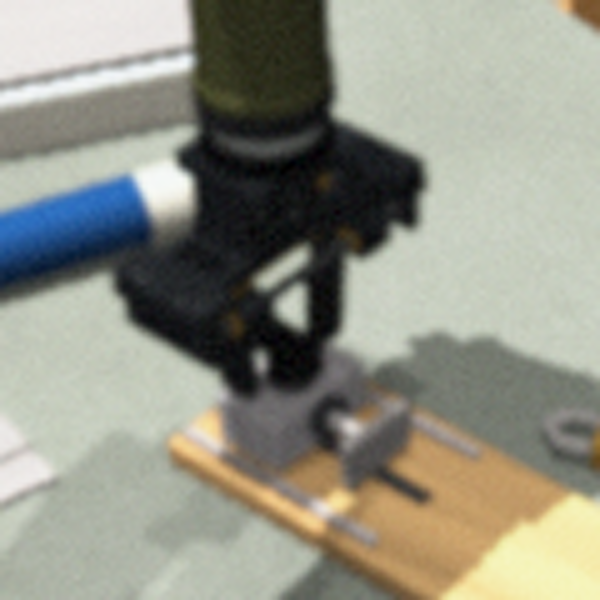

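The side crop shows the two fingers either side of the bar, above the hub. I'll settle the pose and then close gently.

Emit:
send_rows(
  moves=[-0.0024,0.001,-0.0006,-0.2,0,0,-0.0024,0.001,-0.0006,-0.2,0,0,-0.0024,0.001,-0.0006,-0.2,0,0,-0.0024,0.001,-0.0006,-0.2,0,0,-0.0024,0.001,-0.0006,-0.2,0,0],
)

```text
clock: 3.23
tool_pos: [0.5014, 0.1782, 0.0979]
eef_rot: [0.623, 0.782, 0.001, -0.0]
contact_force: [0.5, -0.2, 0.1]
opening: 0.498
```

```bash
python3 -c "
from h import *
plan(.501,.178,.097,12.9)"
```

```text
yaw now 12.93 t 3.2333 pos [0.5014 0.1782 0.0979] f [ 0.51 -0.17  0.06] m [-0.061  0.034  0.033] op 0.4976422848613756
shift [-0.0001 -0.0005  0.0009] turn [ 0.07 -0.1   0.03]
```

Emit:
send_rows(
  moves=[0,0,0,0,0,0,0,0,0,0,0,0,0,0,0,0,0,0,0,0,0,0,0,0,0,0,0,0,0,0],
  claw=1,
  grip_force=5,
)

```text
clock: 3.65
tool_pos: [0.5023, 0.1784, 0.0979]
eef_rot: [0.623, 0.782, 0.002, 0.0]
contact_force: [6.7, 0.7, -4.4]
opening: 0.145
```

```bash
python3 -c "
from h import *
plan(.501,.178,.097,12.9)"
```

```text
yaw now 12.92 t 3.65 pos [0.5023 0.1784 0.0979] f [ 6.74  0.71 -4.4 ] m [ 0.078 -1.06  -0.002] op 0.14547287847244364
shift [-0.0001 -0.0014  0.0009] turn [ 0.19 -0.11  0.02]
```

Emit:
send_rows(
  moves=[0,0.0005,0,0,0,0,0,0.0005,0,0,0,0,0,0.0005,0,0,0,0,0,0.0005,0,0,0,0,0,0.0005,0,0,0,0],
)

```text
clock: 4.07
tool_pos: [0.5024, 0.1784, 0.0979]
eef_rot: [0.623, 0.782, 0.002, 0.0]
contact_force: [-0.9, 0.2, 2.7]
opening: 0.151
```

```bash
python3 -c "
from h import *
plan(.501,.178,.097,12.9)"
```

```text
yaw now 12.93 t 4.0667 pos [0.5024 0.1784 0.0979] f [-0.94  0.21  2.67] m [-0.113  0.354  0.017] op 0.15129769977539204
shift [-0.0001 -0.0015  0.0009] turn [ 0.15 -0.1   0.03]
```

Emit:
send_rows(
  moves=[0,0,0,0,0,1,0,0,0,0,0,5,0,0,0,0,0,10,0,0,0,0,0,15,0,0,0,0,0,20],
  grip_force=35,
)

```text
clock: 4.48
tool_pos: [0.502, 0.1784, 0.0979]
eef_rot: [0.751, 0.66, 0.001, -0.0]
contact_force: [-2.5, -0.4, 2.4]
opening: 0.142
```

```bash
python3 -c "
from h import *
plan(.5024,.1784,.098,12.9)"
```

```text
yaw now -7.34 t 4.4833 pos [0.502  0.1784 0.0979] f [-2.53 -0.42  2.38] m [-0.151  0.434  0.076] op 0.1423663082604879
shift [ 0.0001  0.0004 -0.0001] turn [  0.08  -0.12 -20.24]
```

Emit:
send_rows(
  moves=[0,0,0,0,0,5,0,0,0,0,0,10,0,0,0,0,0,15,0,0,0,0,0,20,0,0,0,0,0,24],
)

```text
clock: 4.9
tool_pos: [0.5016, 0.1785, 0.0979]
eef_rot: [0.873, 0.488, 0.001, -0.001]
contact_force: [-1.7, -1.3, 2.7]
opening: 0.144
```

```bash
python3 -c "
from h import *
plan(.5024,.1784,.098,12.9)"
```

```text
yaw now -31.59 t 4.9 pos [0.5016 0.1785 0.0979] f [-1.71 -1.34  2.75] m [-0.132  0.465  0.128] op 0.14361678049185603
shift [ 0.0003  0.0008 -0.0001] turn [ 1.000e-02 -1.300e-01 -4.449e+01]
```

Emit:
send_rows(
  moves=[0,0,0,0,0,4,0,0,0,0,0,8,0,0,0,0,0,12,0,0,0,0,0,16,0,0,0,0,0,20],
)

```text
clock: 5.32
tool_pos: [0.5013, 0.1788, 0.0979]
eef_rot: [0.945, 0.327, 0.0, -0.001]
contact_force: [-0.9, 0.7, 1.9]
opening: 0.145
```

```bash
python3 -c "
from h import *
plan(.5024,.1784,.098,12.9)"
```

```text
yaw now -51.79 t 5.3167 pos [0.5013 0.1788 0.0979] f [-0.87  0.73  1.95] m [-0.061  0.465  0.054] op 0.14460285732036013
shift [ 0.0006  0.001  -0.0001] turn [-5.000e-02 -1.400e-01 -6.469e+01]
```

Emit:
send_rows(
  moves=[0,0,0,0,0,2,0,0,0,0,0,4,0,0,0,0,0,6,0,0,0,0,0,8,0,0,0,0,0,9],
)

```text
clock: 5.73
tool_pos: [0.5011, 0.1789, 0.0979]
eef_rot: [0.968, 0.251, 0.0, -0.001]
contact_force: [-0.5, -0.6, 2.9]
opening: 0.139
```

```bash
python3 -c "
from h import *
plan(.5024,.1784,.098,12.9)"
```

```text
yaw now -60.91 t 5.7333 pos [0.5011 0.1789 0.0979] f [-0.49 -0.57  2.94] m [-0.063  0.344  0.168] op 0.13946609987805558
shift [ 0.0008  0.0011 -0.0001] turn [ -0.08  -0.14 -73.81]
```

Emit:
send_rows(
  moves=[0,0,0,0,0,1.5,0,0,0,0,0,3,0,0,0,0,0,4,0,0,0,0,0,5,0,0,0,0,0,5],
)

```text
clock: 6.15
tool_pos: [0.5011, 0.179, 0.0979]
eef_rot: [0.978, 0.208, 0.0, -0.001]
contact_force: [-1.4, 0.8, 2.6]
opening: 0.145
```

```bash
python3 -c "
from h import *
plan(.5024,.1784,.098,12.9)"
```

```text
yaw now -65.97 t 6.15 pos [0.5011 0.179  0.0979] f [-1.44  0.84  2.63] m [-0.009  0.4    0.071] op 0.1453676506497182
shift [ 0.001   0.0011 -0.0001] turn [ -0.1   -0.14 -78.87]
```

Emit:
send_rows(
  moves=[0,0,0,0,0,1.5,0,0,0,0,0,3,0,0,0,0,0,4,0,0,0,0,0,5,0,0,0,0,0,5],
)

```text
clock: 6.57
tool_pos: [0.501, 0.1791, 0.0979]
eef_rot: [0.986, 0.165, -0.0, -0.001]
contact_force: [-1.0, 0.7, 2.3]
opening: 0.144
```

```bash
python3 -c "
from h import *
plan(.5024,.1784,.098,12.9)"
```

```text
yaw now -70.97 t 6.5667 pos [0.501  0.1791 0.0979] f [-1.01  0.67  2.31] m [-0.059  0.418  0.463] op 0.14445833867439323
shift [ 0.0011  0.0011 -0.0001] turn [ -0.11  -0.13 -83.87]
```

Emit:
send_rows(
  moves=[0,0,0,0,0,1.5,0,0,0,0,0,3,0,0,0,0,0,4,0,0,0,0,0,4,0,0,0,0,0,4],
)

```text
clock: 6.98
tool_pos: [0.5011, 0.1792, 0.098]
eef_rot: [0.991, 0.131, 0.0, -0.001]
contact_force: [-1.0, -0.9, 2.7]
opening: 0.144
```

```bash
python3 -c "
from h import *
plan(.5024,.1784,.098,12.9)"
```

```text
yaw now -74.93 t 6.9833 pos [0.5011 0.1792 0.098 ] f [-0.96 -0.94  2.71] m [-0.037  0.371  0.805] op 0.14369277756566787
shift [ 0.001   0.0011 -0.    ] turn [ -0.09  -0.13 -87.83]
```

The moment rose to 0.8 N·m, well over the 0.3 N·m it takes to turn the knob, so it is against its end stop. Releasing and lifting.

Emit:
send_rows(
  moves=[0,0,0,0,0,-1,0,0,0,0,0,-1,0,0,0,0,0,-1,0,0,0,0,0,-1,0,0,0,0,0,-1],
  claw=0,
)

```text
clock: 7.4
tool_pos: [0.5012, 0.179, 0.0979]
eef_rot: [0.99, 0.139, 0.0, -0.001]
contact_force: [-0.6, 0.2, -0.1]
opening: 0.489
```

Emit:
send_rows(
  moves=[0,0,-0.02,0,0,0,0,0,-0.05,0,0,0,0,0,-0.085,0,0,0,0,0,-0.12,0,0,0,0,0,-0.14,0,0,0],
  claw=-1,
)

```text
clock: 7.82
tool_pos: [0.5024, 0.1785, 0.2411]
eef_rot: [0.99, 0.139, 0.002, -0.001]
contact_force: [0.2, -0.4, -0.0]
opening: 0.856
```

```bash
python3 -c "
from h import *
plan(.526,-.307,.238,-92.8)"
```

```text
yaw now -74.05 t 7.8167 pos [0.5024 0.1785 0.2411] f [ 0.15 -0.36 -0.04] m [-0.01   0.076  0.021] op 0.8557372808976357
shift [-0.1107  0.4733  0.0016] turn [-0.17 -0.23 18.75]
```

Emit:
send_rows(
  moves=[-0.009,0.038,0,0,0,1.5,-0.018,0.076,0,0,0,3,-0.027,0.115,0,0,0,5,-0.036,0.154,0,0,0,7,-0.045,0.193,0,0,0,9],
)

```text
clock: 8.23
tool_pos: [0.5119, -0.0211, 0.2406]
eef_rot: [0.998, 0.06, 0.002, -0.002]
contact_force: [2.0, 0.2, 0.3]
opening: 0.995
```

Run:
```python
from h import *
import pickle
a=imaging.snapshot("top"); b=imaging.snapshot("side")
pickle.dump((a,b),open("ab3.pkl","wb"))
A=cv2.resize(a["image"][150:260,170:280,::-1],None,fx=3.6,fy=3.6,interpolation=cv2.INTER_CUBIC)
B=cv2.resize(b["image"][140:230,200:290,::-1],(A.shape[1],A.shape[0]),interpolation=cv2.INTER_CUBIC)
cv2.imwrite("pics/k1.png",np.hstack([A,B]))
plan(.526,-.307,.2,-92.8)
a0=pickle.load(open("ab.pkl","rb"))
for nm,ss in (("top",(a0[0],a)),("side",(a0[1],b))):
  for s in ss:
    P=cloud(s);X,Y,Z=P[...,0],P[...,1],P[...,2]; ok=s["depth"]>0
    m=ok&(X>.44)&(X<.58)&(Y>.1)&(Y<.24)&(Z>.08)&(Z<.12)
    print(nm,m.sum(),[np.round(x,1) for x in cv2.minAreaRect((P[m][:,:2]*1000).astype(np.float32))], "med",np.round(P[m].mean(0)*1000,1))
    m=ok&(X>.44)&(X<.6)&(Y>.06)&(Y<.24)&(Z>.03)&(Z<.07)
    e=np.array([-.23,.973]); q=(P[m][:,:2]-[.531,.0513])@e*1000+10
    print(" jig x of z30-70:",np.round(np.percentile(q,[1,3,10,25,50,75,90,97,99]),1))
```

```text
yaw now -83.86 t 8.3333 pos [ 0.512  -0.0282  0.2416] f [-0.57  0.16 -0.35] m [-0.018  0.169 -0.013] op 1.0040027495388582
shift [-0.0161  0.2786  0.0422] turn [ 0.12 -0.36  8.94]
top 91 [array([501.5, 178.2]), array([13.4, 45.6]), np.float64(11.8)] med [500.7 178.5  91.5]
 jig x of z30-70: [ 71.1  71.6  76.7 115.6 129.2 147.8 158.9 163.4 165.6]
top 94 [array([501.6, 178.6]), array([47.6, 13.6]), np.float64(19.5)] med [501.3 177.9  92.1]
 jig x of z30-70: [ 71.5  74.9  98.5 117.5 130.4 152.8 160.9 164.2 165.1]
side 80 [array([501.3, 178.1]), array([15.5, 50.6]), np.float64(16.4)] med [499.9 175.9  89.1]
 jig x of z30-70: [ 69.8  70.5  72.4 103.6 119.1 135.9 151.5 160.7 162.7]
side 79 [array([500.8, 178. ]), array([47.6, 15.1]), np.float64(17.8)] med [499.6 175.7  88.7]
 jig x of z30-70: [ 69.6  70.4  72.1 103.9 118.3 134.2 149.3 161.2 163.6]
```

View pics/k1.png

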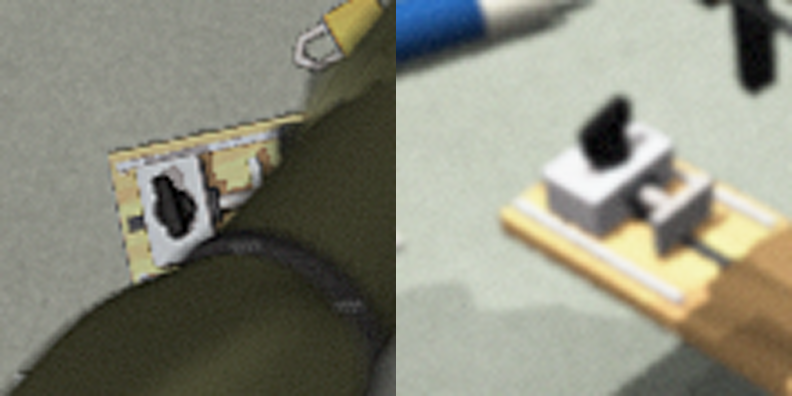

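The top view at (219,207) and the side view show the bar now across the bed, at 19° where it was 102.9°. That is an 84° turn, about 1.46 rad. The stop has moved less than 1 mm. Now the bearer.

Emit:
send_rows(
  moves=[-0.003,0.038,0,0,0,2,-0.006,0.076,0,0,0,4,-0.009,0.115,0.01,0,0,6,-0.012,0.154,0.02,0,0,8,-0.013,0.194,0.03,0,0,9],
)

```text
clock: 8.75
tool_pos: [0.5197, -0.2237, 0.2116]
eef_rot: [1.0, -0.026, 0.003, 0.001]
contact_force: [1.0, 0.3, -0.4]
opening: 1.001
```

```bash
python3 -c "
from h import *
plan(.526,-.307,.12,-92.8)"
```

```text
yaw now -92.95 t 8.75 pos [ 0.5197 -0.2237  0.2116] f [ 1.04  0.26 -0.41] m [ 0.023  0.105 -0.023] op 1.0006829285624042
shift [0.01   0.0828 0.0917] turn [ 0.06 -0.36 -0.15]
```

Emit:
send_rows(
  moves=[0.004,0.03,0.02,0,-0.1,0,0.008,0.06,0.045,0,-0.3,0,0.01,0.08,0.07,0,-0.3,0,0.01,0.083,0.09,0,-0.3,0,0.01,0.083,0.0915,0,-0.3,-0.1],
)

```text
clock: 9.17
tool_pos: [0.5236, -0.3076, 0.1166]
eef_rot: [1.0, -0.026, -0.002, -0.001]
contact_force: [0.6, 1.1, -0.9]
opening: 1.002
```

Run:
```python
from h import *
b=imaging.snapshot("side"); save(b,"g1.png",(310,200,450,320),5)
plan(.526,-.307,.03,-92.8)
```

```text
yaw now -92.91 t 9.2167 pos [ 0.5246 -0.3064  0.1181] f [-0.12  1.07 -0.02] m [-0.026  0.11  -0.017] op 0.9996217643712765
shift [0.0017 0.0007 0.0881] turn [-0.1   0.17 -0.11]
```

View pics/g1.png

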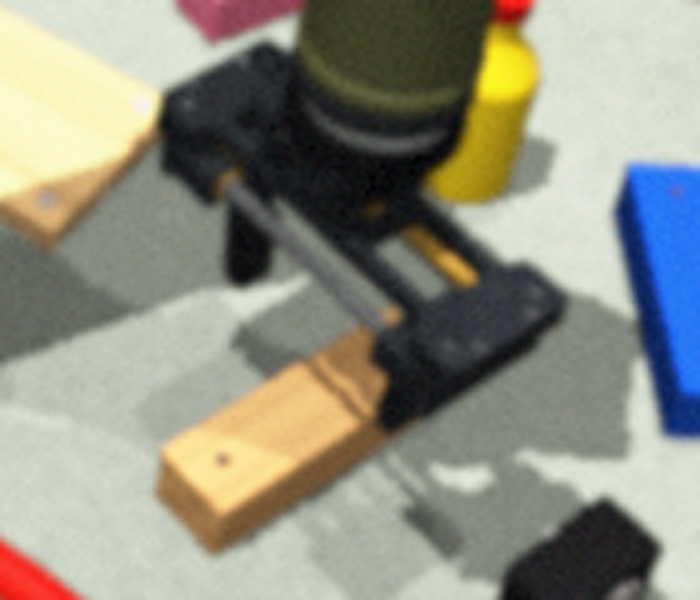

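The side crop shows the gripper straddling the pine bar at its middle, with the holes up. Going down.

Emit:
send_rows(
  moves=[0.001,0.0007,0.03,-0.1,0.1,0,0.0017,0.0007,0.06,-0.1,0.1,0,0.0017,0.0007,0.08,-0.1,0.1,0,0.0017,0.0007,0.088,-0.1,0.1,0,0.0017,0.0007,0.088,-0.1,0.1,0],
)

```text
clock: 9.63
tool_pos: [0.5261, -0.3053, 0.0296]
eef_rot: [1.0, -0.025, -0.001, -0.001]
contact_force: [0.0, 0.5, -0.3]
opening: 1.002
```

Emit:
send_rows(
  moves=[0,0,0,0,0,0,0,0,0,0,0,0,0,0,0,0,0,0,0,0,0,0,0,0,0,0,0,0,0,0],
  claw=1,
  grip_force=10,
)

```text
clock: 10.05
tool_pos: [0.5266, -0.3055, 0.0305]
eef_rot: [1.0, -0.025, -0.001, -0.001]
contact_force: [0.4, 0.2, -0.1]
opening: 0.646
```

```bash
python3 -c "
from h import *
plan(.526,-.307,.03,-92.8)"
```

```text
yaw now -92.81 t 10.05 pos [ 0.5266 -0.3055  0.0305] f [ 0.4   0.23 -0.08] m [-0.022  0.105 -0.018] op 0.6462146052832003
shift [-0.0005  0.0015  0.0005] turn [-0.07  0.08 -0.01]
```

Emit:
send_rows(
  moves=[0,0,0,0,0,0,0,0,0,0,0,0,0,0,0,0,0,0,0,0,0,0,0,0,0,0,0,0,0,0],
)

```text
clock: 10.47
tool_pos: [0.5268, -0.306, 0.0309]
eef_rot: [1.0, -0.025, -0.0, -0.0]
contact_force: [0.3, 0.1, 5.2]
opening: 0.5
```

Emit:
send_rows(
  moves=[0,0,0,0,0,0,0,0,0,0,0,0,0,0,0,0,0,0,0,0,0,0,0,0,0,0,0,0,0,0],
  grip_force=40,
)

```text
clock: 10.88
tool_pos: [0.5268, -0.306, 0.0309]
eef_rot: [1.0, -0.025, -0.0, -0.0]
contact_force: [0.5, -0.3, 2.9]
opening: 0.497
```

```bash
python3 -c "
from h import *
plan(.526,-.307,.03,-92.8)"
```

```text
yaw now -92.83 t 10.8833 pos [ 0.5268 -0.306   0.0309] f [ 0.49 -0.33  2.88] m [-0.054  0.177  0.021] op 0.496706588767417
shift [-0.0008  0.0011  0.0009] turn [-0.03  0.03 -0.03]
```

Emit:
send_rows(
  moves=[0,0,-0.01,0,0,0,0,0,-0.03,0,0,0,0,0,-0.06,0,0,0,0,0,-0.085,0,0,0,0,0,-0.1,0,0,0],
)

```text
clock: 11.3
tool_pos: [0.5272, -0.3064, 0.1335]
eef_rot: [1.0, -0.025, 0.001, 0.0]
contact_force: [0.8, -0.4, -2.0]
opening: 0.499
```

```bash
python3 -c "
from h import *
plan(.5389,.0223,.13,13.3)"
```

```text
yaw now -92.84 t 11.3 pos [ 0.5272 -0.3064  0.1335] f [ 0.76 -0.37 -2.01] m [-0.014  0.11   0.012] op 0.49860530507760026
shift [-0.0046 -0.3289  0.0033] turn [ 8.0000e-02 -1.0000e-02 -1.0614e+02]
```

Emit:
send_rows(
  moves=[0,-0.02,0,0,0,-6,0,-0.045,0,0,0,-13,0,-0.07,0,0,0,-20,0,-0.095,0,0,0,-27,0,-0.12,0,0,0,-34],
)

```text
clock: 11.72
tool_pos: [0.5326, -0.1851, 0.1336]
eef_rot: [0.962, 0.271, 0.0, 0.0]
contact_force: [-0.0, 0.0, -2.0]
opening: 0.5
```

```bash
python3 -c "
from h import *
plan(.5389,.0223,.13,13.3)"
```

```text
yaw now -58.5 t 11.7167 pos [ 0.5326 -0.1851  0.1336] f [-0.05  0.02 -1.97] m [-0.024  0.094  0.035] op 0.49956933650400115
shift [ 0.1137 -0.1736  0.0036] turn [ 1.00e-02  0.00e+00 -7.18e+01]
```

Emit:
send_rows(
  moves=[0.013,-0.02,0,0,0,-7,0.026,-0.04,0,0,0,-14,0.04,-0.061,0,0,0,-21,0.054,-0.083,0,0,0,-28,0.068,-0.105,0,0,0,-35],
)

```text
clock: 12.13
tool_pos: [0.5352, -0.0589, 0.1338]
eef_rot: [0.835, 0.551, -0.0, -0.0]
contact_force: [-0.2, -0.2, -1.6]
opening: 0.496
```

```bash
python3 -c "
from h import *
plan(.5389,.0223,.13,13.3)"
```

```text
yaw now -23.18 t 12.1333 pos [ 0.5352 -0.0589  0.1338] f [-0.24 -0.22 -1.61] m [-0.096  0.106 -0.08 ] op 0.49590646221397455
shift [ 0.0761 -0.0285  0.0037] turn [-4.000e-02  2.000e-02 -3.648e+01]
```

Emit:
send_rows(
  moves=[0.015,-0.006,0,0,0,-7,0.03,-0.012,0,0,0,-14,0.045,-0.018,0,0,0,-21,0.06,-0.023,0,0,0,-28,0.073,-0.028,0.003,0,0,-34.5],
)

```text
clock: 12.55
tool_pos: [0.5381, 0.0203, 0.1312]
eef_rot: [0.631, 0.776, -0.0, -0.0]
contact_force: [0.2, 0.7, -2.4]
opening: 0.496
```

```bash
python3 -c "
from h import *
plan(.5389,.0223,.08,13.3)"
```

```text
yaw now 11.7 t 12.55 pos [0.5381 0.0203 0.1312] f [ 0.23  0.71 -2.37] m [-0.05   0.001 -0.002] op 0.49601825334203264
shift [0.0018 0.0013 0.0512] turn [-0.04  0.01 -1.6 ]
```

Emit:
send_rows(
  moves=[0.001,0.001,0.01,0,0,-0.8,0.0018,0.0013,0.025,0,0,-1.6,0.0018,0.0013,0.04,0,0,-1.6,0.0018,0.0013,0.05,0,0,-1.6,0.0018,0.0013,0.051,0,0,-1.6],
)

```text
clock: 12.97
tool_pos: [0.5374, 0.0213, 0.0781]
eef_rot: [0.621, 0.784, -0.002, -0.001]
contact_force: [-0.2, -0.9, -1.6]
opening: 0.498
```

Run:
```python
from h import *
import pickle
a=imaging.snapshot("top"); b=imaging.snapshot("side")
pickle.dump((a,b),open("ab4.pkl","wb"))
plan(.5389,.0223,.049,13.3)
A=cv2.resize(a["image"][140:260,190:350,::-1],None,fx=2.5*2,fy=2.5*2,interpolation=cv2.INTER_CUBIC); cv2.imwrite("pics/p1t.png",A)
B=cv2.resize(b["image"][120:270,200:360,::-1],None,fx=4,fy=4,interpolation=cv2.INTER_CUBIC)
cv2.imwrite("pics/p1s.png",B)
```

```text
yaw now 13.2 t 13.0667 pos [0.5385 0.0216 0.0797] f [-0.42  0.19 -1.91] m [-0.071  0.037  0.011] op 0.4967520871656738
shift [0.0006 0.0006 0.0307] turn [-0.13  0.04 -0.1 ]
```

View pics/p1t.png

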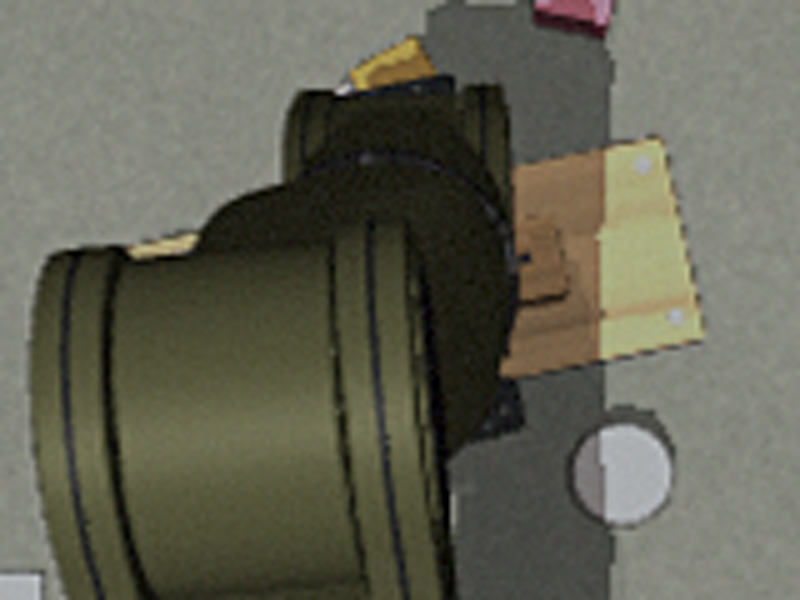

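View pics/p1s.png

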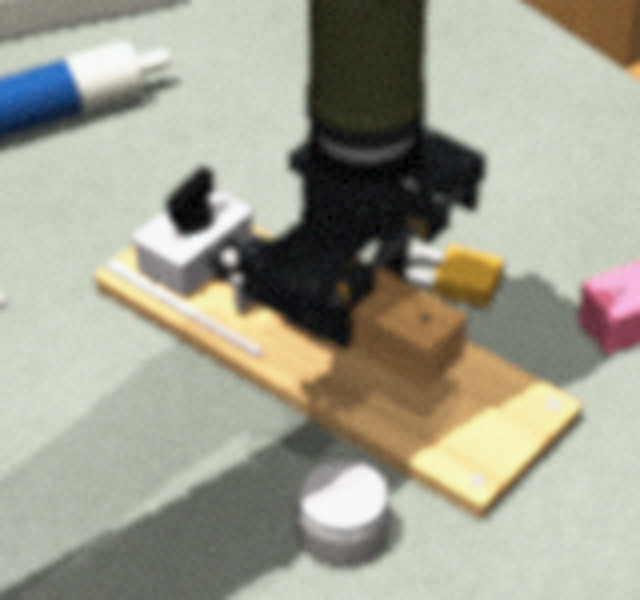

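Run:
```python
from h import *
import pickle
a,b=pickle.load(open("ab4.pkl","rb"))
ex=np.array([-.230,.973]); ey=np.array([-.973,-.230]); c=np.array([.532,.0515])
def L(s,u,v,z): p=unproj(s,u,v,z=z)[:2]-c; return np.round([p@ex*1000+10,p@ey*1000],1)
for s,nm in((a,"top"),(b,"side")):
    P=cloud(s)[...,:3]; ok=s["depth"]>0
    D=P[...,:2]-c; jx=D@ex*1000+10; jy=D@ey*1000; Z=P[...,2]*1000
    # batten top face at rear
    m=ok&(abs(Z-89)<7)&(jx<-60)&(jx>-120)&(abs(jy)<45)
    print(nm,"bat",m.sum(),"jy",np.percentile(jy[m],[0,3,50,97,100]).round(1),"jx",np.percentile(jx[m],[0,3]).round(1),np.median(Z[m]))
    for x0,x1 in((-75,-65),(-95,-85),(-85,-75)):
        mm=m&(jx>x0)&(jx<x1)
        if mm.sum(): print("  ",x0,mm.sum(),jy[mm].min().round(1),jy[mm].max().round(1))
    for x0,x1 in((-160,-140),(-140,-120),(-120,-100)):
        mm=ok&(abs(Z-18)<7)&(jx>x0)&(jx<x1)&(abs(jy)<75)
        hsv=cv2.cvtColor(s["image"],cv2.COLOR_RGB2HSV); mm&=hsv[...,1]>60
        print("  bed",x0,mm.sum(),np.percentile(jy[mm],[1,99]).round(1))
print([L(a,299,183,.089),L(a,303.6,198.4,.089),L(a,322,167.6,.018),L(a,330.4,208,.018)])
```

```text
top bat 144 jy [-18.5 -17.7   4.3  23.8  24.5] jx [-94.7 -93.9] 87.57442480984896
   -75 29 -17.9 24.5
   -95 56 -18.5 24.2
   -85 59 -17.7 24.5
  bed -160 252 [-58.   59.6]
  bed -140 280 [-58.   58.4]
  bed -120 286 [-57.6  58.7]
side bat 170 jy [-19.4 -17.5   4.1  23.9  26.1] jx [-95.7 -94.8] 86.7486659089488
   -75 45 -18.0 24.1
   -95 52 -19.4 24.7
   -85 47 -17.7 26.1
  bed -160 178 [-59.3  60.1]
  bed -140 213 [-58.8  60.8]
  bed -120 230 [-58.5  60.7]
[array([-91.3, -17.4]), array([-94.8,  26.2]), array([-169.,  -57.]), array([-167.8,   62.1])]
```

Emit:
send_rows(
  moves=[0.0006,0.001,0.008,-0.1,0,-0.1,0.0006,0.003,0.016,-0.1,0,-0.1,0.0006,0.003,0.023,-0.1,0,-0.1,0.0006,0.003,0.028,-0.1,0,-0.1,0.0006,0.003,0.028,-0.1,0,-0.1],
)

```text
clock: 13.48
tool_pos: [0.5405, 0.0228, 0.0505]
eef_rot: [0.62, 0.784, -0.001, -0.001]
contact_force: [-0.4, -0.2, -2.2]
opening: 0.495
```

```bash
python3 -c "
from h import *
plan(.5411,.0228,.049,13.3)"
```

```text
yaw now 13.3 t 13.4833 pos [0.5405 0.0228 0.0505] f [-0.42 -0.16 -2.23] m [-0.117  0.031 -0.028] op 0.4953671532730656
shift [-0.0002  0.0005  0.0015] turn [-0.14  0.02  0.  ]
```

Emit:
send_rows(
  moves=[0,0.0003,0.0005,-0.1,0,0,0,0.0003,0.001,-0.1,0,0,0,0.0003,0.0013,-0.1,0,0,0,0.0003,0.0016,-0.1,0,0,0,0.0003,0.0016,-0.1,0,0],
)

```text
clock: 13.9
tool_pos: [0.541, 0.0229, 0.0491]
eef_rot: [0.62, 0.784, -0.0, 0.0]
contact_force: [1.2, -0.1, -2.1]
opening: 0.497
```

Run:
```python
from h import *
import pickle
plan(.5411,.0228,.0489,13.3)
a=imaging.snapshot("top"); b=imaging.snapshot("side")
pickle.dump((a,b),open("ab5.pkl","wb"))
ex=np.array([-.230,.973]); ey=np.array([-.973,-.230]); c=np.array([.532,.0515])
for s,nm in((a,"top"),(b,"side")):
    P=cloud(s)[...,:3]; ok=s["depth"]>0
    D=P[...,:2]-c; jx=D@ex*1000+10; jy=D@ey*1000; Z=P[...,2]*1000
    m=ok&(abs(Z-58)<6)&(jx<-55)&(jx>-120)&(abs(jy)<45)
    print(nm,"bat",m.sum(),"jy",np.percentile(jy[m],[1,99]).round(1),"jx",np.percentile(jx[m],[1]).round(1),np.median(Z[m]))
    for x0 in range(-155,-100,10):
        mm=ok&(abs(Z-18)<7)&(jx>x0)&(jx<x0+10)&(abs(jy)<75)
        hsv=cv2.cvtColor(s["image"],cv2.COLOR_RGB2HSV); mm&=hsv[...,1]>60
        print("  bed",x0,np.percentile(jy[mm],[1,99]).round(1),end="")
    print()
```

```text
yaw now 13.3 t 13.9 pos [0.541  0.0229 0.0491] f [ 1.23 -0.12 -2.05] m [-0.09  -0.006 -0.052] op 0.4969717040672927
shift [-0.0001  0.0001  0.0002] turn [-0.02  0.02  0.  ]
top bat 141 jy [-22.4  20.7] jx [-93.4] 58.63027419059434
  bed -155 [-58.5  57.5]  bed -145 [-58.6  58.9]  bed -135 [-58.2  59.5]  bed -125 [-57.2  57.9]  bed -115 [-58.2  58.3]  bed -105 [-58.8  59.2]
side bat 184 jy [-21.7  22.3] jx [-95.2] 56.9986510820213
  bed -155 [-57.1  62.4]  bed -145 [-56.8  59.3]  bed -135 [-58.2  61.4]  bed -125 [-58.2  59.2]  bed -115 [-55.5  62.2]  bed -105 [-57.1  59.7]
```

Emit:
send_rows(
  moves=[0,0,0.0003,0,0,0,0,0,0.0006,0,0,0,0,0,0.0009,0,0,0,0,0,0.0009,0,0,0,0,0,0.0009,0,0,0],
)

```text
clock: 14.42
tool_pos: [0.541, 0.0229, 0.0489]
eef_rot: [0.62, 0.784, -0.0, 0.0]
contact_force: [-1.8, 0.0, 5.3]
opening: 0.497
```

```bash
python3 -c "
from h import *
plan(.5411,.0228,.0489,13.3)"
```

```text
yaw now 13.3 t 14.4167 pos [0.541  0.0229 0.0489] f [-1.76  0.05  5.28] m [-0.094  0.366 -0.023] op 0.49720914126220367
shift [-0.0001  0.      0.    ] turn [0.01 0.02 0.  ]
```

Emit:
send_rows(
  moves=[0.002,0,0,0,0,0,0.004,0,0,0,0,0,0.007,0,0,0,0,0,0.009,0,0,0,0,0,0.01,0,0,0,0,0],
)

```text
clock: 14.83
tool_pos: [0.5388, 0.0329, 0.0489]
eef_rot: [0.62, 0.784, -0.0, 0.0]
contact_force: [-0.0, -2.0, 0.5]
opening: 0.495
```

```bash
cat > f.py <<'E'
from h import *
s=r.get_state(); Rt=R.from_quat(s["eef_rot"])
p=np.array(s["tool_pos"])[:2]-[.532,.0515]
f=np.mean([r.get_state()["contact_force"] for _ in range(1)],0)
print("jx",np.round(p@[-.23,.973]*1000+10,2),"jy",np.round(p@[-.973,-.23]*1000,2),"z",round(s["tool_pos"][2],4),"f tool",Rt.inv().apply(f).round(2),"op",round(s["opening"],3),"t",s["clock"])
plan(*s["tool_pos"],13.3)
E
python3 f.py
```

```text
jx -9.65 jy -2.36 z 0.0489 f tool [-1.97 -0.51 -0.51] op 0.495 t 14.8333
yaw now 13.32 t 14.8333 pos [0.5388 0.0329 0.0489] f [-0.04 -2.03  0.51] m [-0.326  0.01   0.004] op 0.49542625508459065
shift [0. 0. 0.] turn [0.02 0.03 0.02]
```

Emit:
send_rows(
  moves=[0.001,0,0,0,0,0,0.002,0,0,0,0,0,0.003,0,0,0,0,0,0.004,0,0,0,0,0,0.004,0,0,0,0,0],
)

```text
clock: 15.25
tool_pos: [0.5379, 0.0371, 0.0489]
eef_rot: [0.62, 0.784, 0.0, 0.0]
contact_force: [-0.2, -1.0, 0.6]
opening: 0.497
```

```bash
python3 f.py
```

```text
jx -5.37 jy -2.39 z 0.0489 f tool [-0.91 -0.42 -0.6 ] op 0.497 t 15.25
yaw now 13.34 t 15.25 pos [0.5379 0.0371 0.0489] f [-0.19 -0.98  0.6 ] m [-0.228  0.069  0.009] op 0.49744424122529096
shift [0. 0. 0.] turn [0.02 0.02 0.04]
```

Emit:
send_rows(
  moves=[0.001,0,0,0,0,0,0.002,0,0,0,0,0,0.003,0,0,0,0,0,0.004,0,0,0,0,0,0.004,0,0,0,0,0],
)

```text
clock: 15.67
tool_pos: [0.537, 0.0408, 0.0489]
eef_rot: [0.62, 0.784, -0.0, 0.0]
contact_force: [0.5, -2.3, -0.6]
opening: 0.495
```

```bash
python3 f.py
```

```text
jx -1.59 jy -2.38 z 0.0489 f tool [-2.37 -0.04  0.61] op 0.495 t 15.6667
yaw now 13.32 t 15.6667 pos [0.537  0.0408 0.0489] f [ 0.51 -2.32 -0.61] m [-0.543 -0.071  0.001] op 0.49516070858826927
shift [0. 0. 0.] turn [0.03 0.05 0.02]
```

Emit:
send_rows(
  moves=[0.001,0,0,0,0,0,0.002,0,0,0,0,0,0.003,0,0,0,0,0,0.004,0,0,0,0,0,0.0042,0,0,0,0,0],
)

```text
clock: 16.08
tool_pos: [0.5361, 0.0444, 0.0489]
eef_rot: [0.62, 0.784, -0.0, 0.001]
contact_force: [1.8, -4.5, -0.3]
opening: 0.497
```

```bash
python3 f.py
```

```text
jx 2.15 jy -2.37 z 0.0489 f tool [-4.79  0.73  0.32] op 0.497 t 16.0833
yaw now 13.3 t 16.0833 pos [0.5361 0.0444 0.0489] f [ 1.82 -4.49 -0.31] m [-0.961 -0.113 -0.004] op 0.496628475215978
shift [0. 0. 0.] turn [ 0.03  0.09 -0.  ]
```

Emit:
send_rows(
  moves=[0.001,0,0,0,0,0,0.002,0,0,0,0,0,0.003,0,0,0,0,0,0.004,0,0,0,0,0,0.0042,0,0,0,0,0],
)

```text
clock: 16.5
tool_pos: [0.5353, 0.0476, 0.0489]
eef_rot: [0.621, 0.784, -0.001, 0.001]
contact_force: [1.2, -5.5, -0.4]
opening: 0.495
```

```bash
python3 f.py; python3 -c "
from h import *
import numpy as np
for _ in range(3):
    b=imaging.snapshot('side'); s=r.get_state(); print(s['clock'],np.round(s['contact_force'],2),np.round(s['tool_pos'],4))
save(b,'q1.png',(210,140,330,250),5)
"
```

```text
jx 5.47 jy -2.31 z 0.0489 f tool [-5.62 -0.07  0.42] op 0.495 t 16.5
yaw now 13.26 t 16.5 pos [0.5353 0.0476 0.0489] f [ 1.22 -5.49 -0.41] m [-1.326 -0.151  0.061] op 0.495030099383151
shift [0. 0. 0.] turn [ 0.03  0.16 -0.04]
16.55 [ 1.18 -5.66 -0.75] [0.5353 0.0476 0.0489]
16.6 [ 0.78 -5.46 -0.84] [0.5353 0.0476 0.0489]
16.65 [ 1.17 -6.35 -1.69] [0.5353 0.0476 0.0489]
```

View pics/q1.png

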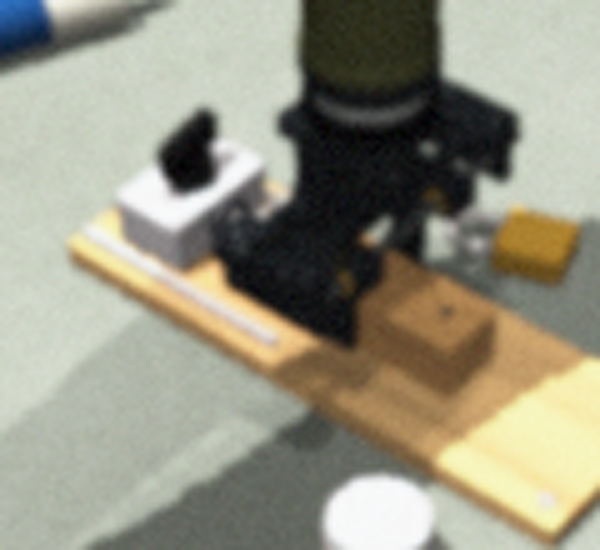

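Emit:
send_rows(
  moves=[0.001,0,0.0002,0,0.1,0,0.0025,0,0.0004,0,0.1,0,0.004,0,0.0004,0,0.1,0,0.0055,0,0.0004,0,0.1,0,0.0058,0,0.0004,0,0.1,0],
)

```text
clock: 17.07
tool_pos: [0.5345, 0.0507, 0.0489]
eef_rot: [0.621, 0.783, -0.001, 0.002]
contact_force: [2.2, -9.3, 2.1]
opening: 0.492
```

```bash
python3 f.py; python3 -c "
from h import *
import pickle
F=[]
for _ in range(6):
    b=imaging.snapshot('side'); s=r.get_state(); F.append(R.from_quat(s['eef_rot']).inv().apply(s['contact_force']))
print(np.round(F,2),np.mean(F,0))
pickle.dump(b,open('b6.pkl','wb'))
"; python3 f.py
```

```text
jx 8.65 jy -2.25 z 0.0489 f tool [-9.6   0.04 -2.04] op 0.492 t 17.0667
yaw now 13.15 t 17.0667 pos [0.5345 0.0507 0.0489] f [ 2.22 -9.33  2.08] m [-1.955 -0.194  0.131] op 0.49197945988619257
shift [0. 0. 0.] turn [ 0.06  0.25 -0.15]
[[-9.92 -0.6  -2.35]
 [-8.15 -0.44 -2.77]
 [-9.14 -0.99 -2.59]
 [-9.08 -0.87 -2.18]
 [-7.83  0.19 -2.67]
 [-9.35  0.19 -2.38]] [-8.9129225  -0.41825692 -2.48885599]
jx 8.64 jy -2.25 z 0.0489 f tool [-9.35  0.19 -2.38] op 0.497 t 17.3667
yaw now 13.14 t 17.3667 pos [0.5345 0.0507 0.0489] f [ 2.31 -9.06  2.42] m [-1.795 -0.12   0.203] op 0.49666252197424005
shift [0. 0. 0.] turn [ 0.05  0.24 -0.16]
```

Emit:
send_rows(
  moves=[0.001,0,0,0,0.2,-0.1,0.002,0,0,0,0.2,-0.2,0.003,0,0,0,0.2,-0.2,0.004,0,0,0,0.2,-0.2,0.0042,0,0,0,0.2,-0.2],
)

```text
clock: 17.78
tool_pos: [0.5341, 0.0523, 0.049]
eef_rot: [0.621, 0.784, -0.001, 0.002]
contact_force: [2.1, -8.3, -0.9]
opening: 0.497
```

```bash
python3 f.py
cat > g.py <<'E'
from h import *
import pickle
F=[]
for _ in range(5):
    b=imaging.snapshot('side'); s=r.get_state(); F.append(R.from_quat(s['eef_rot']).inv().apply(s['contact_force']))
print(np.mean(F,0).round(2),np.std(F,0).round(2))
a=imaging.snapshot('top')
pickle.dump((a,b),open('ab7.pkl','wb'))
save(b,'q2.png',(210,140,330,250),5)
ex=np.array([-.230,.973]); ey=np.array([-.973,-.230]); c=np.array([.532,.0515])
for s,nm in((a,"top"),(b,"side")):
    P=cloud(s)[...,:3]; ok=s["depth"]>0
    D=P[...,:2]-c; jx=D@ex*1000+10; jy=D@ey*1000; Z=P[...,2]*1000
    m=ok&(abs(Z-58)<6)&(jx<-30)&(jx>-120)&(abs(jy)<45)
    print(nm,"bat",m.sum(),"jy",np.percentile(jy[m],[1,99]).round(1),"tail jx",np.percentile(jx[m],[1,3]).round(1))
    m=ok&(abs(Z-56)<6)&(jx>100)&(abs(jy)<45)&(jx<190)
    if m.sum(): print("stop jx",np.percentile(jx[m],[2,98]).round(1))
E
python3 g.py; python3 f.py
```

```text
jx 10.34 jy -2.25 z 0.049 f tool [-8.53  0.11  0.97] op 0.497 t 17.7833
yaw now 13.22 t 17.7833 pos [0.5341 0.0523 0.049 ] f [ 2.06 -8.28 -0.94] m [-1.837 -0.299  0.007] op 0.4967980356709167
shift [0. 0. 0.] turn [ 0.08  0.22 -0.08]
[-8.75  0.74  0.54] [0.19 0.55 0.48]
top bat 189 jy [-22.9  20.3] tail jx [-63.3 -62.5]
side bat 149 jy [-21.8  21.7] tail jx [-64.6 -64.3]
stop jx [110.8 163.1]
jx 10.33 jy -2.26 z 0.049 f tool [-8.44  0.84  1.02] op 0.49 t 18.0833
yaw now 13.22 t 18.0833 pos [0.5341 0.0523 0.049 ] f [ 2.75 -8.03 -0.99] m [-1.729 -0.294  0.121] op 0.490191698156415
shift [0. 0. 0.] turn [ 0.08  0.21 -0.08]
```

View pics/q2.png

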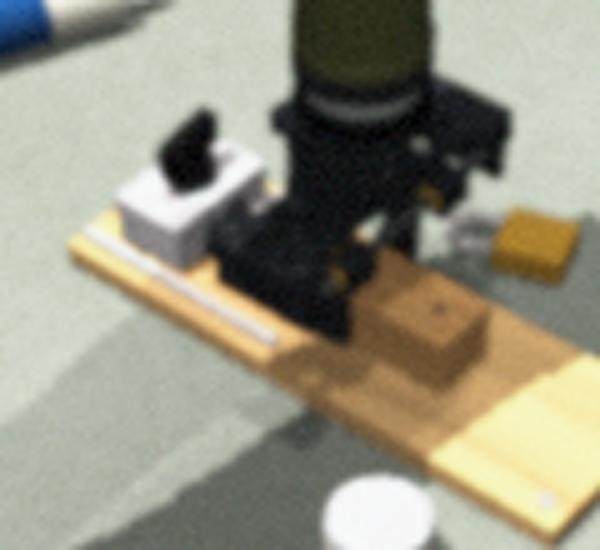

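Emit:
send_rows(
  moves=[0.0025,0,0.0002,0,0.4,-0.2,0.0026,0,0.0003,0,0.4,-0.2,0.0026,0,0.0003,0,0.4,-0.2,0.0026,0,0.0003,0,0.4,-0.2,0.0026,0,0.0003,0,0.4,-0.2],
)

```text
clock: 18.5
tool_pos: [0.5341, 0.0524, 0.0489]
eef_rot: [0.621, 0.784, 0.001, 0.0]
contact_force: [1.6, -9.1, 1.6]
opening: 0.5
```

```bash
python3 f.py; python3 g.py; python3 f.py
```

```text
jx 10.35 jy -2.26 z 0.0489 f tool [-9.18 -0.51 -1.6 ] op 0.5 t 18.5
yaw now 13.27 t 18.5 pos [0.5341 0.0524 0.0489] f [ 1.61 -9.06  1.6 ] m [-1.909 -0.263  0.003] op 0.49961127525763555
shift [0. 0. 0.] turn [ 0.1  -0.01 -0.03]
[-8.77 -0.31 -0.9 ] [0.32 0.16 0.21]
top bat 190 jy [-22.3  20.5] tail jx [-63.2 -62.5]
side bat 155 jy [-20.6  21.4] tail jx [-64.2 -63.9]
stop jx [108.8 162.9]
jx 10.35 jy -2.29 z 0.0489 f tool [-7.59  0.26 -1.07] op 0.493 t 18.8
yaw now 13.27 t 18.8 pos [0.5341 0.0524 0.0489] f [ 1.99 -7.33  1.07] m [-1.864 -0.272  0.043] op 0.4925178932607044
shift [0. 0. 0.] turn [ 0.11 -0.01 -0.03]
```

The hold is steady: tool tilt 0.1°, yaw 13.27° against the bed's 13.3°, about 8.8 N, and the stop hasn't moved. Handing in.

```bash
python3 -c "
from plant import r
print(r.finish_job())"
```

```text
the job is handed in; nothing more can be done
None
```

The stop is locked, and I handed the job in at about 18.8 s with the arm still holding the pine bearer pressed against the sprung pad. The hand-in itself gave no verdict.

- **Knob:** I turned it clockwise until it stopped. The moment rose to 0.8 N·m, and the pictures show the bar turned about 84° (about 1.46 rad). The stop's position changed by less than about 1 mm, which is within what the cameras can resolve.
- **Bearer:** It lies flat with its holes up and the tool tilted only 0.1°. It is square to the pad: the tool's yaw is 13.27° and the bed measured 13.3°. It sits within 1–2 mm of the bed's centre line.
- **Press:** The force averaged 8.8 N with single readings from about 7.6 to 9.2 N, and includes a little friction on the bed. From the tool's travel, the pad is about 15 mm in. The bearer did not slip in the grip, and the tool position stayed still over the last 0.3 s.
- **Disagreements:** The two cameras differ by 1–2 mm on the bearer's sideways position. Before lowering it, the cameras put the bearer about 2.5 mm off the centre line compared with the arm's own reading. I followed the cameras and shifted it by that amount.
- **Not checked:** The top camera was partly blocked by the arm, so I judged the pad's contact from force and travel instead of seeing it. I made no separate check of the other items on the counter; the arm's path kept clear of them.

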